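# Shut the watch winder and roll its dial one click

### The arm

A 7-joint arm with a two-finger parallel gripper is mounted at the origin on the work surface. World frame = base frame: x ahead of the robot, y to its left, z up, the work surface at z = 0. Lengths are in m, angles in rad, forces in N, time in s.
With the tool pointing down it reaches from about 0.425 to 0.875 m from the base axis. Payload 4.7 kg.
Tool frame: the origin (TCP) lies at the very end of the fingers, on their centre line; the grasp point (between the pads) lies 19 mm behind it; z points along the fingers, y is the line along which they close (so a half turn about z gives the same grasp; the last joint's range is limited). The gripper opens to 85 mm and grips with 20 to 120 N. Pads are 22 mm wide; open, the fingers measure 114 mm over their backs; the gripper's body (76 mm by 85 mm) begins 54 mm behind the grasp point. The pads swing forward as they close: fully open they stand 13 mm farther back than shut.
Start: joints at [-1.111, 0.321, -0.07, 1.45, 0.023, 1.371, -0.057], TCP at [0.28, 0.586, 0.231] pointing down, gripper open.
Joint ranges: [-2.86, 2.86], [-0.3, 2.09], [-1.38, 1.24], [0.06, 2.45], [-1.56, 4.7], [0.09, 2.05], [-2.69, 2.69]. Speed limits (rad/s): [2.57, 2.57, 3.14, 3.14, 3.14, 3.14, 3.14].

### API

Orientations are given as a unit quaternion [x, y, z, w].
In Python, from rig import env, eyes, ticket gives the robot as it stands.
- The arm moves only by the tool drive_tool, never from a script. Its argument "deltas" is a list of rows, each an object with "gripper": the closure, from 0 (fully open) to 1 (shut); "linear": the shift along the tool's x, y, z in units of 50 mm (1.0 is 50 mm), a list of three; "turn": the turn about the tool's z in units of 8 degrees (1.0 is 8 degrees). In form: [{"gripper": gripper, "linear": [x, y, z], "turn": turn}, ...]. A call has 1 to 8 rows; each row shifts and turns the commanded pose from where the row before left it, along the tool's axes as they then stand; what a row does not reach is not made up. A row lasts 1/10 s, in which the tool goes at most 50 mm and 8.59 degrees, less where a joint would pass 70% of its speed; a pose out of reach is approached as far as the arm can. A call is refused whole if a number of a shift passes 1 or a number of a turn 1, either way. A call with a gripper value outside its range is refused whole. The fingers move at their own pace and stop on an object; the grip force is fixed at half the most. Time passes only in rows, so rows that do not move let the fingers close. It gives the time, the measured TCP pose, the force, the opening and the grip force at its end, in the units of the state.
- env.state(): the state, without advancing time (a new reading comes with each control period).
- eyes.get_image(name): name is "scene" or "top" or "wrist"; returns a dict with "frame" (480x640x3 uint8, red, green, blue), "fx", "fy", "cx", "cy" (pixels), "k1" (the pictures are not rectified: a ray, as slopes to the right and down, at radius r is drawn at 1 + k1 r^2 times it, then the intrinsics apply), "rvec" (rotation vector, rad) and "tvec" (3), from world to camera coordinates, as OpenCV has them. Camera axes: x right, y down, z forward; pixel columns grow to the right and rows downward; lengths in m; the calibration is good to about 2 mm. A picture is of the moment at which its call begins. There is no depth.
- ticket.sign_off(): hands the job in; it is judged then, once.
The state is a dict: "clock": time; "joint_pos": joint angles; "qvel": joint speeds; "joint_torque": joint torques, N m; "tool_pos": TCP position; "tool_rot": TCP orientation; "ft_force": force on the tool from outside, world axes, zero at the start; "moment": the same for the moment, N m; "grip_width": finger opening in m; "gripper_force": force on a finger pad.
Only numpy, scipy, OpenCV 4.12 (cv2) and the standard library are available. Lean on these libraries where they do the work, as an engineer would, in place of code of your own. Each camera call takes 0.05 s, during which the arm holds its last target. There are 200 camera calls.

### The job

On the wardrobe ledge, start the grey watch winder: first push its open lid fully shut, then, with the lid shut, roll the knurled thumbwheel beside it one click away from the winder's front, so that it rests in its middle position with the index fin straight up. Only push with the fingertips: do not lift, tip or shove the winder, leave everything around it where it stands, and take the hand away at the end.

Things in the scene. Friction and masses are not known exactly. Their poses are not given: they have to be found in the camera images.
- winder: Loose grey watch winder, about 0.9 kg, 120 (x) by 200 (y) mm, 84 high. Origin: centre of underside; z up; -x is its front (faces the robot, turned up to 0.45 rad). y -25 to +100 mm: open compartment with a watch and hinged lid, rim 78 mm high. y -100 to -25 mm: solid block, flat deck 84 mm high, with the thumbwheel. Pushed sideways by over about 5 N it may slide.
- lid (a joint): Lid angle in rad: 0 shut, grows as it opens; starts at 0.45 to 0.9, stays where left; 1 N at its edge moves it. Hinge along winder y at x = +60, z = 78 mm (rear rim). Grey plate, 120 mm from hinge to free edge, 125 mm wide (winder y -25 to +100), 6 mm thick with a small tab. Shut, its top is 84 mm high. Push its outer face, in an arc; pressing the steep edge straight down can bind.
- lid_edge (a point): Middle of the lid's free (front) edge, on its outer face; moves with the lid. With the lid shut it lies at winder x = -60, y = +37.5, z = 84 mm.
- wheel (a joint): Thumbwheel angle in rad; grows as its exposed top moves to winder +x (rear). Detents: -0.6 (start, fin leans to the front), 0 (middle, wanted, fin straight up), +0.6. Humps near -0.3 and +0.3; past one, the free wheel springs into the next detent. Peak resistance about 1.5 N at the rim: a fingertip pressed down with 3 to 6 N and drawn along its top turns it.
- wheel_axis (a point): Wheel centre; axis along winder y; at winder x = -10, y = -62.5, z = 71 mm. Black knurled wheel: radius 25 mm over 32 cross ridges, 14 mm wide, stands 12 mm out of the deck (top 96 mm above the ledge). One click = 15 mm at the rim. White index fin on a collar on its +y side (9 to 13 mm from the wheel's middle), reaching 26 mm from the axis, turns with the wheel, as does this point.
- polish_tin: Bystander: closed aluminium shoe polish tin, 76 mm across, 24 mm high; origin under its centre.
- vase: Bystander: small white ceramic vase, 72 mm across, 105 mm high; origin under its centre, z up.
- cream_jar: Bystander: white jar with black cap, 60 mm across, 50 mm high; origin under its centre.
- hair_tie_tray: Bystander: open silicone tray 80 by 110 mm, 22 mm high; origin under its centre.
- shoe_horn: Bystander: black plastic shoe horn lying flat, 178 mm long (its x), 42 mm wide, under 12 mm high; origin under its middle.
- shoe_brush: Bystander: wooden shoe brush, 50 by 130 mm (its y), 42 mm high; origin under its centre.
Things that resemble listed ones, but are neither listed nor needed, are in the scene too. Leave any orange or purple look-alike of the winder alone.

How it is judged:
By the outcome, as a careful person would: the job done as asked, in the order asked, and still so for the second after the job is handed in, with the robot touching nothing.
It also fails if it takes over 45 s, if anything falls off the work surface, if the arm or the gripper's body presses on something with over 40 N, if the wrist force passes 120 N, or if a joint passes its speed limit or range.

## Working session

There is one attempt and no reset: what is moved stays moved. The work goes in short steps, Python scripts to look and compute and a tool call to move; the robot and the scene stay as the last step left them, time stands still between calls to the robot, and variables do not carry over. Pictures are saved under pics/ and viewed, at most 10 in all, crops included, and the job is handed in when it is done.

Besides the shell and the picture viewer there is one more tool, called by a JSON object that holds its "name" and its "arguments", one argument or row to a line. drive_tool: Moves the arm, as the interface text tells. Its arguments: {"type":"object","properties":{"deltas":{"type":"array","items":{"type":"object","properties":{"gripper":{"type":"number"},"linear":{"type":"array","items":{"type":"number"}},"turn":{"type":"number"}}}}},"required":["deltas"]}

```bash
mkdir -p pics
cat > h.py <<'E'
import numpy as np, cv2
from rig import env, eyes, ticket
def grab(n,fn):
    d=eyes.get_image(n); cv2.imwrite('pics/'+fn,d['frame'][:,:,::-1]); np.save('pics/'+fn+'.npy',d,allow_pickle=True); return d
def load(fn): return np.load('pics/'+fn+'.npy',allow_pickle=True).item()
def project(d,P):
    P=np.atleast_2d(P); R=cv2.Rodrigues(np.array(d['rvec'],float))[0]; c=P@R.T+np.array(d['tvec']).ravel()
    s=c[:,:2]/c[:,2:]; s=s*(1+d['k1']*(s**2).sum(1,keepdims=True)); return s*[d['fx'],d['fy']]+[d['cx'],d['cy']]
def pix(d,uv,z):
    K=np.array([[d['fx'],0,d['cx']],[0,d['fy'],d['cy']],[0,0,1.]])
    s=cv2.undistortPoints(np.array(uv,float).reshape(-1,1,2),K,np.array([d['k1'],0,0,0,0.]))[:,0]
    R=cv2.Rodrigues(np.array(d['rvec'],float))[0]; t=np.array(d['tvec']).ravel()
    C=-R.T@t; r=np.c_[s,np.ones(len(s))]@R
    return C+r*((np.broadcast_to(z,len(s))-C[2])/r[:,2])[:,None]
E
python3 - <<'E'
from h import *
a=grab('top','t0.png');b=grab('scene','s0.png')
print(env.state())
for d in(a,b):
    R=cv2.Rodrigues(np.array(d['rvec']))[0];print(-R.T@np.array(d['tvec']).ravel(),d['fx'],d['k1'])
E
```

```text
{'clock': 0.1, 'joint_pos': array([-1.11088814,  0.32174   , -0.07005624,  1.4515578 ,  0.02264441,
        1.37076989, -0.05694834]), 'qvel': array([-9.20385201e-05, -1.73304713e-03, -7.06456840e-04, -1.79733334e-03,
        1.47352916e-03,  2.64135155e-04, -3.26026703e-04]), 'joint_torque': array([-3.49606071e-04, -4.94876790e+01, -3.84184113e-01, -3.15206516e+01,
        1.29575466e-02,  7.49724044e-03, -2.56358032e-05]), 'tool_pos': array([0.28014122, 0.58601069, 0.230336  ]), 'tool_rot': array([ 2.21081512e-01,  9.75254967e-01, -8.36841727e-04, -1.15601714e-04]), 'ft_force': array([-0.36136503, -0.50566284,  0.00677687]), 'moment': array([-0.00348484, -0.02305734,  0.00802576]), 'gripper_force': 0.0, 'grip_width': 0.08532273684474727}
[0.46784087 0.01950134 1.16674163] 592.8706501529125 -0.14853912841627478
[1.21576097 0.00929404 1.01956062] 503.5878009107097 0.030751133082229275
```

View pics/t0.png

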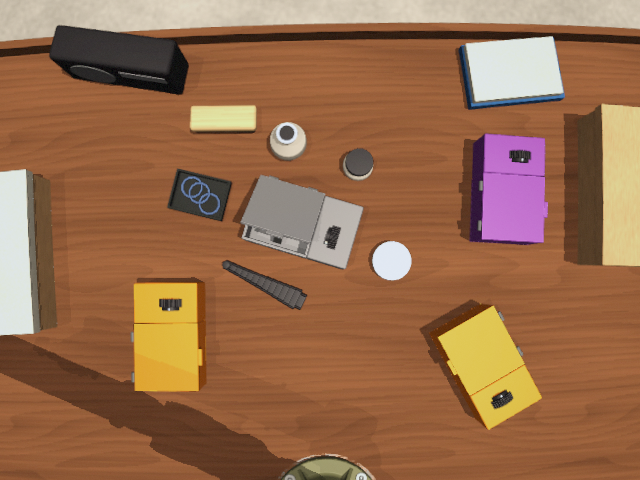

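View pics/s0.png

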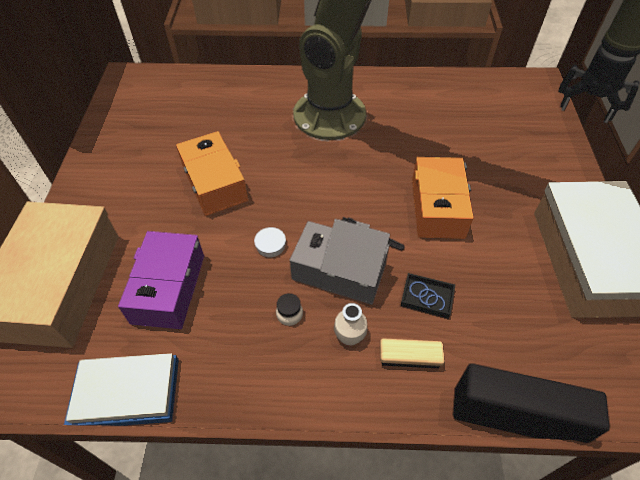

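The top view shows one grey winder at about (302,222), two orange ones at (168,337) and (490,365), and a purple one at (510,188). The grey one fits the description. I'll confirm it in one enlarged crop.

Run:
```python
from h import *
a=cv2.imread('pics/t0.png')[165:275,230:375]; b=cv2.imread('pics/s0.png')[210:310,280:410]
a=cv2.resize(a,(0,0),fx=4,fy=4,interpolation=2)
b=cv2.resize(b,(0,0),fx=4,fy=4,interpolation=2)
print(a.shape,b.shape)
cv2.imwrite('pics/ca.png',a)
cv2.imwrite('pics/cb.png',b)
```

```text
(440, 580, 3) (400, 520, 3)
```

View pics/ca.png

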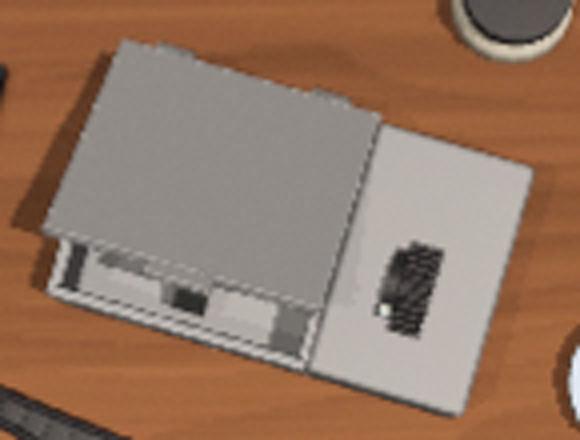

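View pics/cb.png

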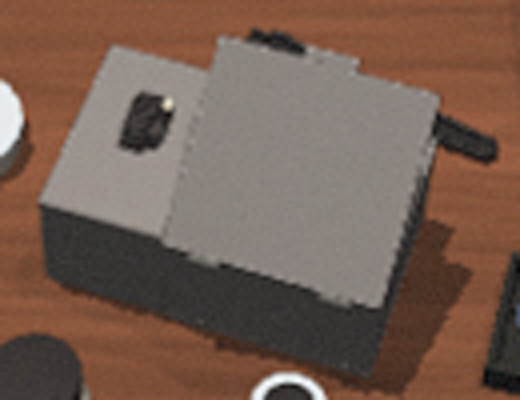

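The crops confirm it: a grey body with an open lid and a black wheel, with the white fin leaning to the front (top crop (383,312)). Next I fit the pose and the lid angle to both views.

```bash
cat > fit.py <<'E'
from h import *
from scipy.optimize import least_squares
def W(p,q): # p=x,y,yaw
    q=np.atleast_2d(q)/1000.; c,s=np.cos(p[2]),np.sin(p[2])
    return np.c_[p[0]+c*q[:,0]-s*q[:,1], p[1]+s*q[:,0]+c*q[:,1], q[:,2]]
def lidp(th,y,r=120,h=6): # outer face at distance r
    return [60-r*np.cos(th)+h*np.sin(th), y, 78+r*np.sin(th)+h*np.cos(th)]
deck=[[60,-100,84],[-60,-100,84],[60,-25,84],[-60,-25,84]]
E
python3 - <<'E'
from fit import *
a,b=load('t0.png'),load('s0.png')
ua=(np.array([[532,170],[460,413],[383,124],[308,372],[45,232],[322,306]])+.5)/4-.5+[230,165]
ub=(np.array([[40,205],[112,46],[163,240],[438,95],[220,38]])+.5)/4-.5+[280,210]
def f(v):
    P=W(v[:3],deck+[lidp(v[3],100),lidp(v[3],-25)])
    return np.r_[(project(a,P)-ua).ravel(),(project(b,P[[0,1,2,4,5]])-ub).ravel()]
r=least_squares(f,[.55,.05,-.25,.6],loss='soft_l1'); print(r.x,np.round(r.fun,1))
p=r.x
print('wheel',W(p,[-10,-62.5,96]),'lid edge',W(p,lidp(p[3],37.5)),'shut',W(p,lidp(0,37.5)))
for n,uv,z in(('vase',(287,133),.1),('jar',(358,161),.05),('tin',(391,260),.024),('horn',(300,300),.01)): print(n,pix(a,[uv],z))
np.save('p.npy',p)
E
```

```text
[ 0.5672995   0.03234404 -0.30562624  0.60445904] [ 1.3 -1.5  1.4  0.5 -0.6 -1.4 -0.1 -0.7 -0.3 -0.9  0.1  0.7 -0.5 -0.9
 -0.1 -1.2  0.5 -0.4  1.2 -0.4  0.4 -1. ]
wheel [[ 0.53895726 -0.02425073  0.096     ]] lid edge [[0.54489275 0.07873587 0.1511349 ]] shut [[0.52136337 0.08615967 0.084     ]]
vase [[0.72949798 0.05698236 0.1       ]]
jar [[ 0.68421383 -0.07553622  0.05      ]]
tin [[ 0.49465105 -0.13609423  0.024     ]]
horn [[0.42131255 0.04171758 0.01      ]]
```

{"name": "drive_tool", "arguments": {
  "deltas": [
    {"gripper": 1,"linear": [0,0,0],"turn": -1},
    {"gripper": 1,"linear": [0,0,0],"turn": 0}
  ]
}}

```text
clock: 0.3
tool_pos: [0.2801, 0.5862, 0.2307]
tool_rot: [0.152, 0.988, -0.0, -0.0]
ft_force: [0.3, -0.7, 0.3]
grip_width: 0.0589
gripper_force: 0.0
```

```bash
cat > go.py <<'E'
from fit import *
from scipy.spatial.transform import Rotation as Rn
p=np.load('p.npy'); s=env.state(); R=Rn.from_quat(s['tool_rot']).as_matrix()
def where():
    c,si=np.cos(p[2]),np.sin(p[2]); d=s['tool_pos']-np.r_[p[:2],0]
    return np.round(1000*np.r_[c*d[0]+si*d[1],-si*d[0]+c*d[1],d[2]],1)
def to(q): return np.round((W(p,q)[0]-s['tool_pos'])@R*20,2)
print('winder-frame tcp mm',where(),'F',np.round(s['ft_force'],1),'t',s['clock'],'w',s['grip_width'],'tool x in winder', np.round(np.arctan2(R[1,0],R[0,0])-np.pi-p[2],3), 'tilt',np.round(R[:,2],3))
E
python3 - <<'E'
from go import *
for th in np.arange(.75,-.01,-.075):
    q=np.array(lidp(th,37.5,105)); q[0]+=11; print(round(th,2),np.round(q,1),to(q))
E
```

```text
winder-frame tcp mm [-440.5  441.8  230.7] F [ 0.3 -0.7  0.3] t 0.3 w 0.058891433833505404 tool x in winder 0.0 tilt [-0.001 -0.001 -1.   ]
0.75 [ -1.7  37.5 154. ] [-8.78 -8.09  1.54]
0.68 [ -7.2  37.5 148.3] [-8.67 -8.09  1.65]
0.6 [-12.3  37.5 142.2] [-8.56 -8.09  1.78]
0.53 [-16.9  37.5 135.8] [-8.47 -8.08  1.9 ]
0.45 [-20.9  37.5 129.1] [-8.39 -8.08  2.04]
0.38 [-24.5  37.5 122. ] [-8.32 -8.08  2.18]
0.3 [-27.5  37.5 114.8] [-8.26 -8.08  2.33]
0.23 [-30.   37.5 107.3] [-8.21 -8.08  2.48]
0.15 [-31.9  37.5  99.6] [-8.17 -8.08  2.63]
0.08 [-33.3  37.5  91.9] [-8.15 -8.08  2.78]
0.0 [-34.   37.5  84. ] [-8.13 -8.08  2.94]
```

{"name": "drive_tool", "arguments": {
  "deltas": [
    {"gripper": 1,"linear": [-0.55,-0.5,0],"turn": 0},
    {"gripper": 1,"linear": [-0.55,-0.5,0],"turn": 0},
    {"gripper": 1,"linear": [-0.55,-0.5,0],"turn": 0},
    {"gripper": 1,"linear": [-0.55,-0.5,0],"turn": 0},
    {"gripper": 1,"linear": [-0.55,-0.5,0],"turn": 0},
    {"gripper": 1,"linear": [-0.55,-0.5,0],"turn": 0},
    {"gripper": 1,"linear": [-0.55,-0.5,0],"turn": 0},
    {"gripper": 1,"linear": [-0.55,-0.5,0],"turn": 0}
  ]
}}

```text
clock: 1.1
tool_pos: [0.4303, 0.3279, 0.2312]
tool_rot: [0.154, 0.988, 0.0, -0.0]
ft_force: [0.6, 0.1, 0.7]
grip_width: 0.0002
gripper_force: 0.0
```

{"name": "drive_tool", "arguments": {
  "deltas": [
    {"gripper": 1,"linear": [-0.55,-0.5,0],"turn": 0},
    {"gripper": 1,"linear": [-0.55,-0.5,0],"turn": 0},
    {"gripper": 1,"linear": [-0.55,-0.5,0],"turn": 0},
    {"gripper": 1,"linear": [-0.55,-0.5,0],"turn": 0},
    {"gripper": 1,"linear": [-0.55,-0.5,0],"turn": 0},
    {"gripper": 1,"linear": [-0.55,-0.5,0],"turn": 0},
    {"gripper": 1,"linear": [-0.55,-0.5,0.3],"turn": 0},
    {"gripper": 1,"linear": [0,0,0.5],"turn": 0}
  ]
}}

```text
clock: 1.9
tool_pos: [0.5642, 0.0977, 0.1927]
tool_rot: [0.159, 0.987, -0.001, 0.003]
ft_force: [0.4, 0.4, -0.8]
grip_width: 0.0003
gripper_force: 0.0
```

{"name": "drive_tool", "arguments": {
  "deltas": [
    {"gripper": 1,"linear": [0,0,0.2],"turn": 0},
    {"gripper": 1,"linear": [0,0,0],"turn": 0},
    {"gripper": 1,"linear": [0,0,0],"turn": 0}
  ]
}}

```text
clock: 2.2
tool_pos: [0.5604, 0.106, 0.1818]
tool_rot: [0.152, 0.988, 0.0, 0.0]
ft_force: [0.5, 0.4, -0.2]
grip_width: 0.0001
gripper_force: 0.0
```

Run:
```python
from go import *
for th in np.arange(.75,-.01,-.075):
    q=np.array(lidp(th,37.5,105)); q[0]+=11; print(round(th,2),to(q))
grab('wrist','w0.png')
```

```text
winder-frame tcp mm [-28.7  68.2 181.8] F [ 0.5  0.4 -0.2] t 2.2 w 5.092351597509252e-05 tool x in winder 0.001 tilt [ 0.     0.001 -1.   ]
0.75 [-0.54 -0.61  0.56]
0.68 [-0.43 -0.61  0.67]
0.6 [-0.33 -0.61  0.79]
0.53 [-0.24 -0.61  0.92]
0.45 [-0.15 -0.61  1.05]
0.38 [-0.08 -0.61  1.2 ]
0.3 [-0.02 -0.61  1.34]
0.23 [ 0.03 -0.61  1.49]
0.15 [ 0.07 -0.61  1.64]
0.08 [ 0.09 -0.61  1.8 ]
0.0 [ 0.11 -0.61  1.96]
```

{"name": "drive_tool", "arguments": {
  "deltas": [
    {"gripper": 1,"linear": [-0.27,-0.3,0.1],"turn": 0},
    {"gripper": 1,"linear": [-0.27,-0.31,0.2],"turn": 0},
    {"gripper": 1,"linear": [0,0,0.26],"turn": 0},
    {"gripper": 1,"linear": [0.11,0,0.11],"turn": 0},
    {"gripper": 1,"linear": [0.1,0,0.12],"turn": 0},
    {"gripper": 1,"linear": [0.09,0,0.13],"turn": 0}
  ]
}}

```text
clock: 2.85
tool_pos: [0.5623, 0.0737, 0.1355]
tool_rot: [0.151, 0.988, 0.001, 0.0]
ft_force: [-0.3, 0.3, 0.2]
grip_width: -0.0003
gripper_force: 0.3
```

{"name": "drive_tool", "arguments": {
  "deltas": [
    {"gripper": 1,"linear": [0.09,0,0.13],"turn": 0},
    {"gripper": 1,"linear": [0.07,0,0.15],"turn": 0}
  ]
}}

```text
clock: 3.05
tool_pos: [0.5549, 0.0752, 0.1213]
tool_rot: [0.152, 0.988, 0.0, 0.0]
ft_force: [-0.1, -0.0, -0.3]
grip_width: 0.0003
gripper_force: 0.3
```

Run:
```python
from go import *
for th in np.arange(.45,-.01,-.075):
    q=np.array(lidp(th,37.5,105)); q[0]+=11; print(round(th,2),to(q))
a=grab('top','t1.png')['frame'][120:300,200:400];b=grab('scene','s1.png')['frame'][150:330,240:440]
cv2.imwrite('pics/c1.png',cv2.resize(np.hstack([a,b])[:,:,::-1],(800,360),interpolation=2))
```

```text
winder-frame tcp mm [-24.7  37.2 121.3] F [-0.1 -0.  -0.3] t 3.05 w 0.0003263387513605289 tool x in winder 0.001 tilt [ 0.001  0.001 -1.   ]
0.45 [-0.08  0.01 -0.16]
0.38 [-0.    0.01 -0.02]
0.3 [0.06 0.01 0.13]
0.22 [0.11 0.01 0.28]
0.15 [0.14 0.01 0.43]
0.07 [0.17 0.01 0.59]
-0.0 [0.19 0.01 0.75]
```

View pics/c1.png

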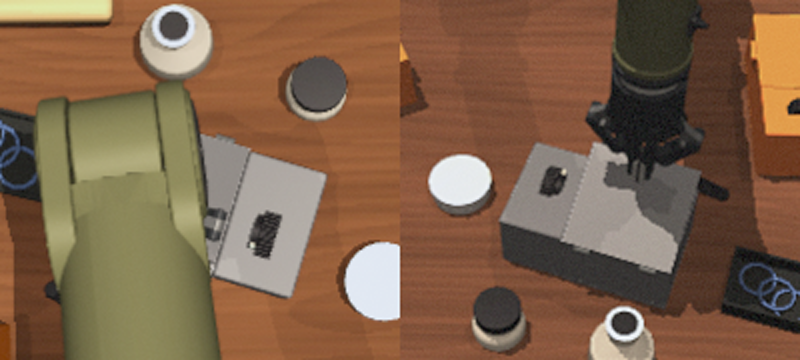

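The fingertips rest on the lid's outer face (right half, about (640,170)), and the lid is turning with little force. I'll continue the arc.

{"name": "drive_tool", "arguments": {
  "deltas": [
    {"gripper": 1,"linear": [0.06,0,0.14],"turn": 0},
    {"gripper": 1,"linear": [0.05,0,0.15],"turn": 0},
    {"gripper": 1,"linear": [0.03,0,0.15],"turn": 0},
    {"gripper": 1,"linear": [0.03,0,0.15],"turn": 0},
    {"gripper": 1,"linear": [0.02,0,0.13],"turn": 0},
    {"gripper": 1,"linear": [0,0,0],"turn": 0},
    {"gripper": 1,"linear": [0,0,0],"turn": 0}
  ]
}}

```text
clock: 3.85
tool_pos: [0.546, 0.077, 0.0851]
tool_rot: [0.153, 0.988, -0.0, -0.0]
ft_force: [-0.0, 0.4, -0.1]
grip_width: 0.0
gripper_force: 0.0
```

{"name": "drive_tool", "arguments": {
  "deltas": [
    {"gripper": 1,"linear": [0,0,0.04],"turn": 0},
    {"gripper": 1,"linear": [0,0,0],"turn": 0},
    {"gripper": 1,"linear": [0,0,0],"turn": 0}
  ]
}}

```text
clock: 4.15
tool_pos: [0.5464, 0.0771, 0.084]
tool_rot: [0.153, 0.988, 0.0, 0.0]
ft_force: [-1.7, 0.4, 5.7]
grip_width: -0.0003
gripper_force: 2.8
```

{"name": "drive_tool", "arguments": {
  "deltas": [
    {"gripper": 1,"linear": [0,0,0.03],"turn": 0},
    {"gripper": 1,"linear": [0,0,0],"turn": 0},
    {"gripper": 1,"linear": [0,0,0],"turn": 0}
  ]
}}

```text
clock: 4.45
tool_pos: [0.5464, 0.0772, 0.0838]
tool_rot: [0.153, 0.988, 0.0, 0.0]
ft_force: [-5.3, -1.4, 14.0]
grip_width: -0.0004
gripper_force: 6.8
```

{"name": "drive_tool", "arguments": {
  "deltas": [
    {"gripper": 1,"linear": [0,0,-0.4],"turn": 0},
    {"gripper": 1,"linear": [0,0,-0.7],"turn": 0},
    {"gripper": 1,"linear": [0,-0.5,-0.3],"turn": 0},
    {"gripper": 1,"linear": [0,-0.6,0],"turn": 0},
    {"gripper": 1,"linear": [0,-0.6,0],"turn": 0},
    {"gripper": 1,"linear": [0,-0.4,0],"turn": 0},
    {"gripper": 1,"linear": [0,0,0],"turn": 0},
    {"gripper": 1,"linear": [0,0,0],"turn": 0}
  ]
}}

```text
clock: 5.25
tool_pos: [0.5146, -0.0225, 0.1518]
tool_rot: [0.153, 0.988, 0.0, 0.0]
ft_force: [0.1, 0.3, -0.6]
grip_width: 0.0001
gripper_force: 0.0
```

Run:
```python
from go import *
print('to pre-wheel',to([-18,-70.5,104]))
a=grab('top','t2.png');b=grab('scene','s2.png');w=grab('wrist','w2.png')['frame']
v=np.vstack([a['frame'][150:290,225:405],b['frame'][190:330,260:440]])
cv2.imwrite('pics/c2.png',np.hstack([cv2.resize(v,(386,600),interpolation=2),cv2.resize(w,(414,600*414//640)) if 0 else cv2.copyMakeBorder(cv2.resize(w,(414,310)),0,290,0,0,0)])[:,:,::-1])
for q in([60,-100,84],[-60,-100,84],[-60,100,84],[60,100,84]): print(q,(project(a,W(p,q))-[225,150])*2.144,(project(b,W(p,q))-[260,190])*2.144+[0,300])
```

```text
winder-frame tcp mm [-33.7 -68.1 151.8] F [ 0.1  0.3 -0.6] t 5.25 w 0.00011245246994069108 tool x in winder -0.001 tilt [ 0.     0.001 -1.   ]
to pre-wheel [-0.31 -0.05  0.96]
[60, -100, 84] [[297.86920543 119.16176273]] [[ 62.41991793 449.95186144]]
[-60, -100, 84] [[259.37875546 253.73388878]] [[101.95157778 364.26155995]]
[-60, 100, 84] [[ 34.49567031 188.5212375 ]] [[278.40253084 412.39123737]]
[60, 100, 84] [[74.25123905 54.91183522]] [[248.361505   504.33134432]]
```

View pics/c2.png

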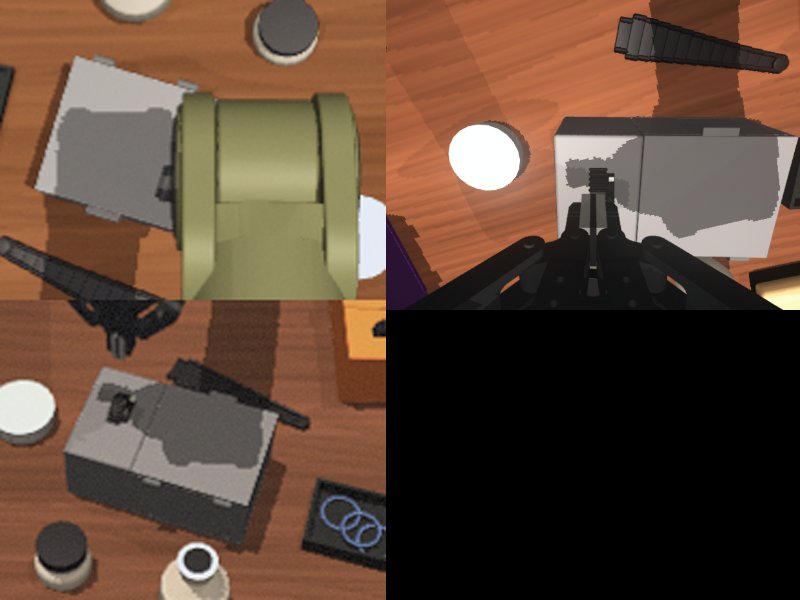

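The lid is flush and the winder's corners match the fit, so it has not moved. In the wrist view the fin is at (611,179), leaning to the front. Next I go down to the wheel.

{"name": "drive_tool", "arguments": {
  "deltas": [
    {"gripper": 1,"linear": [-0.31,0,0.3],"turn": 0},
    {"gripper": 1,"linear": [0,0,0.4],"turn": 0},
    {"gripper": 1,"linear": [0,0,0.3],"turn": 0},
    {"gripper": 1,"linear": [0,0,0.06],"turn": 0},
    {"gripper": 1,"linear": [0,0,0.02],"turn": 0},
    {"gripper": 1,"linear": [0,0,0],"turn": 0},
    {"gripper": 1,"linear": [0,0,0],"turn": 0}
  ]
}}

```text
clock: 6.1
tool_pos: [0.53, -0.0274, 0.0988]
tool_rot: [0.152, 0.988, 0.0, 0.001]
ft_force: [-0.7, -0.8, 0.9]
grip_width: -0.0003
gripper_force: 0.0
```

{"name": "drive_tool", "arguments": {
  "deltas": [
    {"gripper": 1,"linear": [0,0,0.02],"turn": 0},
    {"gripper": 1,"linear": [0,0,0],"turn": 0}
  ]
}}

```text
clock: 6.3
tool_pos: [0.5295, -0.0276, 0.0972]
tool_rot: [0.152, 0.988, 0.0, 0.0]
ft_force: [-0.1, 0.3, 0.5]
grip_width: 0.0001
gripper_force: 0.0
```

```bash
python3 -c "import go"
```

```text
winder-frame tcp mm [-18.  -68.5  97.2] F [-0.1  0.3  0.5] t 6.3 w 0.00012229157917420421 tool x in winder -0.0 tilt [ 0.001  0.    -1.   ]
```

{"name": "drive_tool", "arguments": {
  "deltas": [
    {"gripper": 1,"linear": [0,0,0.03],"turn": 0},
    {"gripper": 1,"linear": [0,0,0],"turn": 0},
    {"gripper": 1,"linear": [0,0,0],"turn": 0}
  ]
}}

```text
clock: 6.6
tool_pos: [0.5297, -0.0276, 0.0959]
tool_rot: [0.153, 0.988, 0.0, 0.001]
ft_force: [-1.1, 0.8, 3.9]
grip_width: 0.0001
gripper_force: 2.3
```

{"name": "drive_tool", "arguments": {
  "deltas": [
    {"gripper": 1,"linear": [0,0,0.006],"turn": 0},
    {"gripper": 1,"linear": [-0.04,0,0],"turn": 0},
    {"gripper": 1,"linear": [-0.04,0,0],"turn": 0},
    {"gripper": 1,"linear": [-0.04,0,0],"turn": 0}
  ]
}}

```text
clock: 7.0
tool_pos: [0.5349, -0.0292, 0.0958]
tool_rot: [0.152, 0.988, 0.0, -0.0]
ft_force: [-2.4, 0.3, 7.5]
grip_width: 0.0002
gripper_force: 3.6
```

{"name": "drive_tool", "arguments": {
  "deltas": [
    {"gripper": 1,"linear": [-0.04,0,0],"turn": 0},
    {"gripper": 1,"linear": [-0.04,0,0],"turn": 0},
    {"gripper": 1,"linear": [-0.04,0,0],"turn": 0},
    {"gripper": 1,"linear": [-0.04,0,0],"turn": 0},
    {"gripper": 1,"linear": [0,0,0],"turn": 0}
  ]
}}

```text
clock: 7.5
tool_pos: [0.5439, -0.0322, 0.0956]
tool_rot: [0.153, 0.988, 0.0, 0.001]
ft_force: [0.6, -1.2, 5.1]
grip_width: 0.0004
gripper_force: 2.3
```

Run:
```python
from go import *
w=grab('wrist','w3.png')['frame'];b=grab('scene','s3.png')['frame']
cv2.imwrite('pics/c3.png',np.hstack([cv2.resize(w[60:300,240:480],(400,400),interpolation=2),cv2.resize(b[200:300,280:380],(400,400),interpolation=2)])[:,:,::-1])
```

```text
winder-frame tcp mm [ -3.  -68.6  95.6] F [ 0.6 -1.2  5.1] t 7.5 w 0.00035601882015555826 tool x in winder -0.001 tilt [ 0.003 -0.    -1.   ]
```

View pics/c3.png

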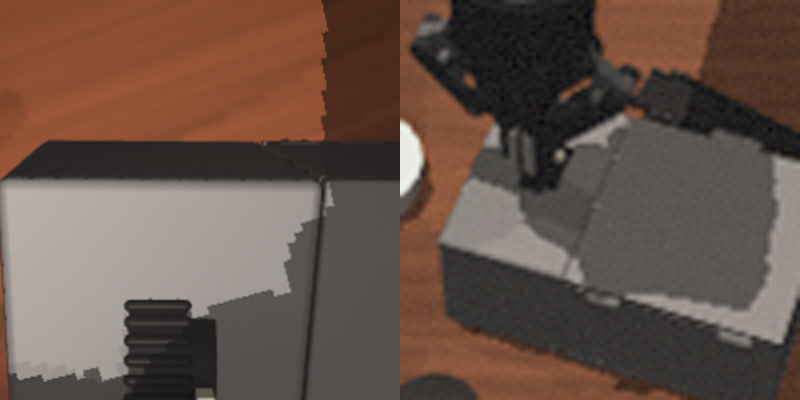

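The wheel has turned: the fin moved back to (205,392) in the left half, and the drag force reversed past the hump. I'll lift straight off, back away to the front and check.

{"name": "drive_tool", "arguments": {
  "deltas": [
    {"gripper": 1,"linear": [0,0,-0.3],"turn": 0},
    {"gripper": 1,"linear": [0,0,-0.8],"turn": 0},
    {"gripper": 1,"linear": [0,0,-0.8],"turn": 0},
    {"gripper": 1,"linear": [0.7,0,-0.5],"turn": 0},
    {"gripper": 1,"linear": [0.8,0,0],"turn": 0},
    {"gripper": 1,"linear": [0.8,0,0],"turn": 0},
    {"gripper": 1,"linear": [0,0,0],"turn": 0},
    {"gripper": 1,"linear": [0,0,0],"turn": 0}
  ]
}}

```text
clock: 8.4
tool_pos: [0.4322, 0.0031, 0.2153]
tool_rot: [0.152, 0.988, 0.0, 0.0]
ft_force: [0.5, 0.3, -0.2]
grip_width: -0.0004
gripper_force: 0.0
```

Run:
```python
from go import *
w=grab('wrist','w4.png');b=grab('scene','s4.png');a=grab('top','t4.png')
C=[60,-100,84],[-60,-100,84],[60,100,84]
def prev(d,x0,y0,n,k):
    f=d['frame'].copy()[y0:y0+n,x0:x0+n]; f=cv2.resize(f,(n*k,n*k),interpolation=2)
    for th,col in((0,(0,255,0)),(-.6,(255,0,0)),(.6,(0,0,255))):
        u=(project(d,W(p,[-10+26*np.sin(th),-51.5,71+26*np.cos(th)]))[0]-[x0,y0])*k; print(th,u)
    for q in C: print('corner',(project(d,W(p,q))[0]-[x0,y0])*k)
    return f
f=prev(b,280,200,100,4); u=project(w,W(p,[-10,-51.5,96]))[0]; print(u)
x0=int(np.clip(u[0]-50,0,540));y0=int(np.clip(u[1]-50,0,380)); g=prev(w,x0,y0,100,4)
cv2.imwrite('pics/c4.png',np.hstack([f,g])[:,:,::-1])
```

```text
winder-frame tcp mm [-120.1  -68.6  215.3] F [ 0.5  0.3 -0.2] t 8.4 w -0.00038347957733539747 tool x in winder 0.001 tilt [ 0.     0.001 -1.   ]
0 [159.80065213 153.1167936 ]
-0.6 [168.25319148 138.23667745]
0.6 [151.28146851 177.69728287]
corner [ 36.45507076 239.76093551]
corner [110.2081675   79.89097005]
corner [383.3610168  341.21519462]
[343.63529313 370.29501381]
0 [202.84326478 204.53382793]
-0.6 [202.96119077 122.87617902]
0.6 [200.06146131 254.21294729]
corner [-40.09713307 450.69814186]
corner [-57.12838127 -67.69436347]
corner [925.58359597 455.82073888]
```

View pics/c4.png

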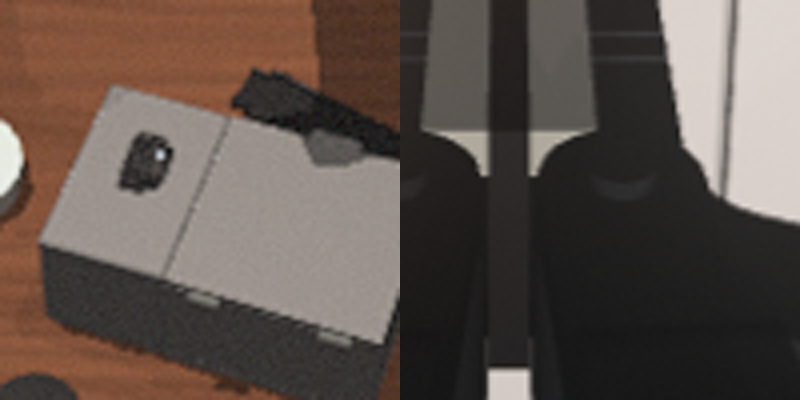

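In the scene crop the fin is at (161,155), against a prediction of (160,153) for straight up. The winder corners still match the fit, the lid is flush and the hand is clear.

```bash
python3 -c "
from rig import ticket
print(ticket.sign_off())"
```

```text
the job is handed in; nothing more can be done
None
```

I pushed the lid fully shut, then rolled the thumbwheel one click so the fin stands straight up; the winder did not move, the hand is clear, and the job is handed in.

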